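Push a pattern weight through the flap of its box

ROBOT

A 6-joint arm with a two-finger parallel gripper is mounted at the origin on the work surface. World frame = base frame: x ahead of the robot, y to its left, z up, the work surface at z = 0. Lengths are in m, angles in rad, forces in N, time in s.
With the tool pointing down it reaches from about 0.275 to 0.725 m from the base axis. Payload 15.9 kg.
Tool frame: the origin (TCP) lies where the fingers leave the gripper's body, on its centre line; the fingertips stand 73 mm ahead of it and the grasp point (between the pads) lies 54 mm ahead of it; z points along the fingers, y is the line along which they close (so a half turn about z gives the same grasp; the last joint's range is limited). The gripper opens to 85 mm and grips with 20 to 120 N. Pads are 22 mm wide; open, the fingers measure 114 mm over their backs; the gripper's body (76 mm by 85 mm) begins 54 mm behind the grasp point. The pads swing forward as they close: fully open they stand 13 mm farther back than shut.
Start: joints at [-1.135, 0.213, -0.034, 1.323, 0, 1.571], TCP at [0.211, -0.453, 0.304] pointing down, gripper open.
Joint ranges: [-2.98, 2.98], [-0.74, 1.72], [-1.14, 1.35], [-2.1, 2.04], [-1.57, 1.44], [-3.14, 3.14]. Speed limits (rad/s): [1.89, 1.89, 2.39, 2.57, 3.14, 3.14].

INTERFACE

Orientations are given as a unit quaternion [x, y, z, w].
In Python, from cell import observe, capture, camera_params, hand_in gives the robot as it stands.
- The arm moves only by the tool arm_command, never from a script. Its argument "rows" is a list of rows, each a list of 3 entries, a list of its own where there are three numbers: the shift along the tool's x, y, z in m, then the turn, a rotation vector about the tool's x, y, z in degrees, then the finger opening in m, from 0 to 0.0854. A call has 1 to 12 rows; each row shifts and turns the commanded pose from where the row before left it, along the tool's axes as they then stand; what a row does not reach is not made up. A row lasts 1/12 s, in which the tool goes at most 41.7 mm and 7.16 degrees, less where a joint would pass 70% of its speed; a pose out of reach is approached as far as the arm can. A call with a gripper value outside its range is refused whole. The fingers move at their own pace and stop on an object; the grip force is fixed at half the most. Time passes only in rows, so rows that do not move let the fingers close. It gives the time, the measured TCP pose, the force, the opening and the grip force at its end, in the units of the state.
- observe(): the state, without advancing time (a new reading comes with each control period).
- capture(name): name is "scene" or "side" or "wrist"; returns the picture (420x560x3 uint8, red, green, blue); there is no depth.
- camera_params(name): a dict with "fx", "fy", "cx", "cy" (pixels), "R" (3x3) and "t" (3): a world point X has camera coordinates R X + t; the wrist camera has in their place "mount" (4x4, takes a point from camera to tool coordinates, whose origin is the TCP and whose axes are the flange's). Camera axes: x right, y down, z forward; pixel columns grow to the right and rows downward; lengths in m; the calibration is good to about 2 mm. A picture is of the moment at which its call begins: read the wrist's pose just before it. camera_params takes no time and is no camera call.
- hand_in(): hands the job in; it is judged then, once.
The state is a dict: "clock": time; "joint_positions": joint angles; "qvel": joint speeds; "joint_efforts": joint torques, N m; "tcp_pos": TCP position; "tcp_rot": TCP orientation; "wrist_force": force on the tool from outside, world axes, zero at the start; "ft_torque": the same for the moment, N m; "gripper_width": opening from 0.0 (shut) to 1.0 (fully open); "gripper_force": force on a finger pad.
Only numpy, scipy, OpenCV 4.12 (cv2) and the standard library are available. Lean on these libraries where they do the work, as an engineer would, in place of code of your own. Each camera call takes 0.05 s, during which the arm holds its last target. There are 200 camera calls.

TASK

Put the round steel pattern weight away in the dark wooden two-lane box: with the fingertips, push it along the lane it stands in and through the hanging flap ahead of it, until it is wholly inside and, once you have drawn the fingers back out, the flap hangs fully shut behind it. Push gently: do not lift, tip or flick the weight. Do not open the other flap, and leave everything else where it is.

Things in the scene. Friction and masses are not known exactly. Their poses are not given: they have to be found in the camera images.
- chest: Dark wooden two-lane box, fixed, 315 long (x) by 252 wide by 88 mm high. Origin: on the table top, midway between the lanes, under the flap hinges. x points into the box (the way to push), y left, z up. Floor board: level, top 8 mm above the table, x -175 to 140 mm. Lanes centred at y = +60 and -60, 108 mm wide. In front (x -175 to -6) they are open above, between rails 26 mm high.
- bay_top (a point): Centre of the upper face of the clear rigid top (4 mm thick) that roofs both bays, 88 mm above the table, box x = -6 to 140 mm, full width. An upright finger is stopped by its front edge; fingers leaning back towards the robot 25 to 45 degrees, tips foremost, reach in under it with the gripper's body above it. Bay walls 12 mm thick; low back wall, inner face at x = 128.
- mouth_left (a point): Mouth of the left bay: point on the floor board in the middle of the lane (box x = 0, y = +60 mm), straight under the hinge. Clear height 69 mm up to the hinge rod (6 mm thick, its centre 80 mm above the table).
- mouth_right (a point): The same point of the right bay (box x = 0, y = -60 mm).
- flap_left (a joint): Plywood flap at the mouth of the lane at y = +60 mm (box frame), 104 wide, 60 tall, 4 mm thick, 60 g, hinged 80 mm above the table, lower edge 20 mm above it. 0 = hanging shut, grows as the lower edge swings into the box (+x), up to 1.45 rad; it cannot swing outwards. Swings freely, closes by its own weight in under 1 s. It rests on the weight until the weight's centre is about 55 mm past the hinge.
- flap_right (a joint): The same flap at the lane at y = -60 mm.
- weight: Round steel pattern weight: a flat disc 64 mm in diameter, 21 mm high, its upright rim 13 mm high and its top bevelled to a flat 40 mm wide; 0.3 to 0.6 kg. Stands upright on the floor board in one of the two lanes in front of the flap. Origin: centre of its underside; z up.
- spool: Empty wooden thread spool, 42 mm in diameter, 46 mm high, standing upright in the other lane; leave it. Origin: centre of its underside.
- wax: White block 60 x 40 x 22 mm lying on the table to the left of the box; leave it. Origin: centre of its underside.
- scissors: Black-handled scissors, about 160 mm long, 10 mm high, lying on the table to the right of the box; leave them. Origin: near the pivot, on the table.
- jar: Glass jar, 64 mm wide, 75 mm high, on the table to the far left; leave it. Origin: centre of its underside.
- mug: Blue mug, 76 mm wide, 85 mm high, on the table to the far right; leave it. Origin: centre of its underside.
- tape: Grey round tape-measure case, 56 mm wide, 18 mm high, on the table to the left; leave it. Origin: centre of its underside.
- carton: Cardboard box 110 x 160 x 50 mm on the table to the right; leave it. Origin: centre of its underside.
Mind the look-alikes: they are no part of the job. Leave any green or orange look-alike of the weight alone.

How it is judged:
On the way, in this order (a step that is already met when the one before it is completed fails the run):
1. the weight is part-way through its lane's mouth, with the flap swung open over it (x of weight in the frame of chest above -0.02 m and value of joint any of flap_left, flap_right above 0.4 rad), for 0.05 s.
2. the weight is wholly inside and the flap has fallen shut behind it (x of weight in the frame of chest above 0.045 m and value of joint each of flap_left, flap_right below 0.05 rad), for 0.2 s.
At the end, for the whole second after the job is handed in: The weight stands upright (within 0.1 rad) and at rest on the floor of the box, its centre more than 45 mm past the hinge line (so wholly behind the flap), and both flaps hang shut (within 0.05 rad) (all of step 2 and x of weight in the frame of chest below 0.12 m and y of weight in the frame of chest between -0.12 and 0.12 m and z of weight in the frame of chest between 0.004 and 0.013 m and angle between weight's own z axis and vertical below 0.1 rad and linear speed of weight below 0.02 m/s); the robot touches nothing.
It fails at once if the weight is lifted more than 10 mm off the floor board (z of weight in the frame of chest above 0.018 m).
It fails at once if the weight is tipped by more than 0.35 rad (angle between weight's own z axis and vertical above 0.35 rad).
It fails at once if the weight is flicked or shoved faster than 0.3 m/s (linear speed of weight above 0.3 m/s).
It fails at once if the flap of the other lane is opened ((y of weight in the frame of chest above 0 m and value of joint flap_right above 0.15 rad) or (y of weight in the frame of chest below 0 m and value of joint flap_left above 0.15 rad)).
It fails at once if another thing is moved more than 20 mm (distance of any of spool, wax, scissors, jar, mug, tape, carton from where it was at the start of the episode above 0.02 m).
It also fails if it takes over 38 s, if anything falls off the work surface, if the arm or the gripper's body presses on something with over 40 N, if the wrist force passes 120 N, or if a joint passes its speed limit or range.

## Working session

There is one attempt and no reset: what is moved stays moved. The work goes in short steps, Python scripts to look and compute and a tool call to move; the robot and the scene stay as the last step left them, time stands still between calls to the robot, and variables do not carry over. Pictures are saved under pics/ and viewed, at most 10 in all, crops included, and the job is handed in when it is done.

Besides the shell and the picture viewer there is one more tool, called after "Request:" as a command line: name --argument value ..., lists and objects as JSON in quotes. arm_command: Moves the arm, as the interface text tells. Its arguments: {"type":"object","properties":{"rows":{"type":"array","items":{"type":"array"}}},"required":["rows"]}

```bash
mkdir -p pics
python3 - <<'E'
from cell import *
import cv2,numpy as np
s=observe();print(s['clock'],s['tcp_pos'],s['tcp_rot'],s['gripper_width'])
for n in('scene','side'):
    cv2.imwrite(f'pics/{n}0.png',capture(n)[:,:,::-1]); p=camera_params(n);print(n,p['fx'],p['cx'],p['cy'],(-np.array(p['R']).T@p['t']).round(3))
E
```

```text
0.0 [ 0.21096507 -0.45304129  0.30340623] [ 9.76350452e-01  2.16193182e-01 -1.29532324e-04 -5.34198507e-04] 1.0000588028515307
scene 405.8380504300275 283.07100708359684 217.05386149195866 [1.144 0.097 0.908]
side 475.9974020831337 280.9419425846516 207.37557603770472 [ 0.418 -1.046  1.015]
```

View pics/scene0.png

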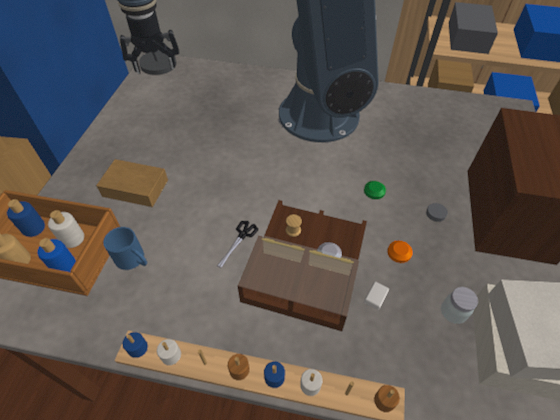

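View pics/side0.png

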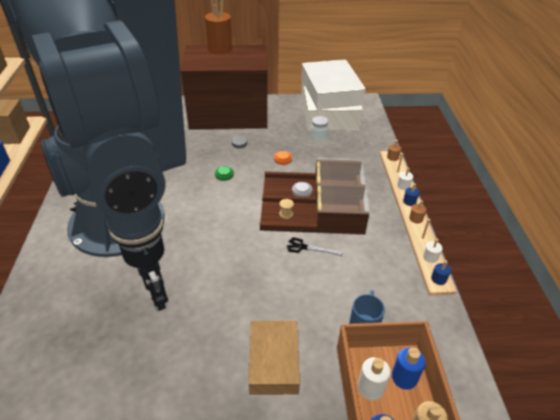

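The weight (silver disc) is at scene (330,251) and side (301,188), in the lane on the robot's left. The spool is in the other lane at scene (294,224). The look-alikes are green (375,189), orange (400,251) and the grey tape (437,212). I'll enlarge to confirm and to pick the box corners.

Run:
```python
import cv2,numpy as np
a=cv2.imread('pics/scene0.png')[195:330,230:380];b=cv2.imread('pics/side0.png')[150:240,250:380]
cv2.imwrite('pics/c1.png',cv2.resize(a,None,fx=4.4,fy=4.4,interpolation=cv2.INTER_CUBIC))
cv2.imwrite('pics/c2.png',cv2.resize(b,None,fx=6,fy=6,interpolation=cv2.INTER_CUBIC))
```

```text
(no output)
```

View pics/c1.png

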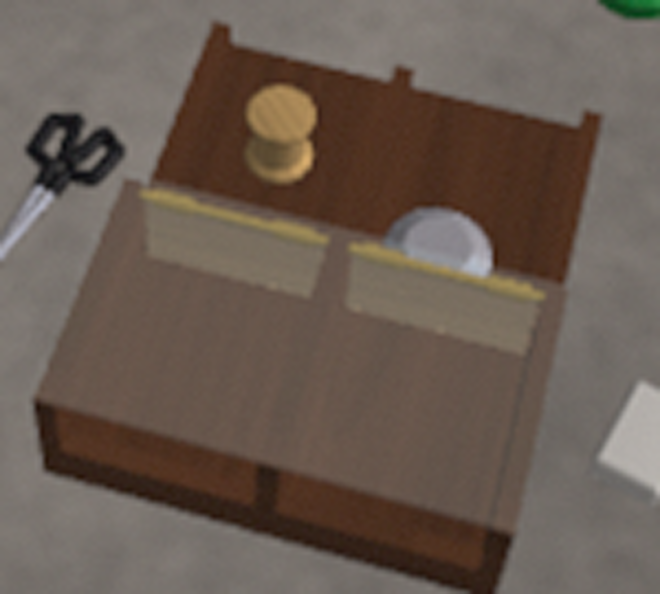

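View pics/c2.png

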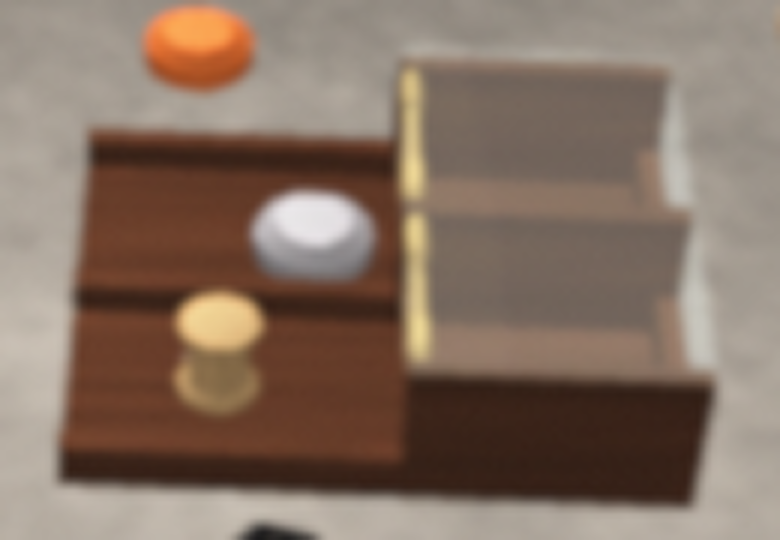

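The crops confirm the silver disc in the left lane is the weight, standing just before its flap: c2 (313,219), c1 (440,240). It fits as the only steel-coloured one in the box; the green and orange discs are outside it. Next I'll fit the box pose from the corners.

```bash
cat > h.py <<'E'
import numpy as np
from cell import camera_params
def ray(n,u,v,z):
    p=camera_params(n);R=np.array(p['R']);c=-R.T@np.array(p['t'])
    d=R.T@np.array([(u-p['cx'])/p['fx'],(v-p['cy'])/p['fy'],1]);return (c+d*(z-c[2])/d[2])[:2]
def c1(x,y,z): return ray('scene',(x+.5)/4.4-.5+230,(y+.5)/4.4-.5+195,z)
def c2(x,y,z): return ray('side',(x+.5)/6-.5+250,(y+.5)/6-.5+150,z)
E
python3 - <<'E'
from h import *
P=[(c1,125,182,.088,-6,-126),(c1,565,290,.088,-6,126),(c1,510,530,.088,140,126),(c1,38,400,.088,140,-126),(c1,600,115,.026,-175,126),(c1,215,25,.026,-175,-126),
(c2,405,62,.088,-6,126),(c2,668,68,.088,140,126),(c2,712,380,.088,140,-126),(c2,408,375,.088,-6,-126),(c2,92,130,.026,-175,126),(c2,65,442,.026,-175,-126)]
W=np.array([f(u,v,z) for f,u,v,z,_,_ in P]);B=np.array([q[4:] for q in P])/1e3
H=(B-B.mean(0)).T@(W-W.mean(0));th=np.arctan2(H[0,1]-H[1,0],H[0,0]+H[1,1])
R=np.array([[np.cos(th),-np.sin(th)],[np.sin(th),np.cos(th)]]);t=W.mean(0)-R@B.mean(0)
print('yaw deg',np.degrees(th),'org',t);print(((W-B@R.T-t)*1e3).round(1))
for n,w in(('w',c2(313,219,.029)),('spool',c2(219,322,.054)),('spool1',c1(281,112,.054))): print(n,w,(R.T@(w-t)*1e3).round(1))
E
```

```text
yaw deg -5.41315129521355 org [0.61433737 0.05388949]
[[ 4.1  3.6]
 [-0.4 -0.7]
 [-3.5 -0.9]
 [-0.6  6. ]
 [-2.4 -0.5]
 [ 0.6  2.7]
 [ 1.3 -9.9]
 [-3.3 -5.8]
 [-2.4  3. ]
 [-0.9 -2.1]
 [ 2.4 -0.9]
 [ 5.2  5.5]]
w [0.56974191 0.1113764 ] [-49.8  53. ]
spool [0.51186939 0.00436778] [-97.3 -59. ]
spool1 [0.50930155 0.00494746] [-100.   -58.6]
```

The box is at (0.614, 0.054) with yaw −5.4°, and the weight is at box (−50, 53) mm, left lane. Both fit the sizes given. I'll travel high to a spot behind the weight, fingers nearly closed to make a small cradle.

Request:
arm_command --rows '[[[0.0232,-0.021,0],[0,0,0],0.016],[[0.0232,-0.021,0],[0,0,0],0.016],[[0.0232,-0.021,0],[0,0,0],0.016],[[0.0232,-0.021,0],[0,0,0],0.016],[[0.0232,-0.021,0],[0,0,0],0.016],[[0.0232,-0.021,0],[0,0,0],0.016],[[0.0232,-0.021,0],[0,0,0],0.016],[[0.0232,-0.021,0],[0,0,0],0.016],[[0.0232,-0.021,0],[0,0,0],0.016],[[0.0232,-0.021,0],[0,0,0],0.016]]'

```text
clock: 0.93
tcp_pos: [0.3328, -0.1635, 0.3038]
tcp_rot: [0.976, 0.216, -0.0, -0.0]
wrist_force: [1.1, 0.5, 0.1]
gripper_width: 0.188
gripper_force: 0.0
```

Request:
arm_command --rows '[[[0.0232,-0.021,0],[0,0,0],0.016],[[0.0232,-0.021,0],[0,0,0],0.016],[[0.0232,-0.021,0],[0,0,0],0.016],[[0.0232,-0.021,0],[0,0,0],0.016],[[0.0232,-0.021,0],[0,0,0],0.016],[[0.0232,-0.021,0],[0,0,0],0.016],[[0.0232,-0.021,0],[0,0,0],0.016],[[0.0232,-0.021,0],[0,0,0],0.016],[[0.0232,-0.021,0],[0,0,0],0.016],[[0.0232,-0.021,0],[0,0,0],0.016]]'

```text
clock: 1.77
tcp_pos: [0.4545, 0.125, 0.3037]
tcp_rot: [0.976, 0.216, -0.0, 0.0]
wrist_force: [0.3, -1.0, 0.3]
gripper_width: 0.184
gripper_force: 0.0
```

Request:
arm_command --rows '[[[0,0,0],[0,0,6.08],0.016],[[0,0,0],[0,0,6.08],0.016],[[0,0,0],[0,0,6.08],0.016],[[0,0,0],[0,0,6.08],0.016],[[0,0,0],[0,0,6.08],0.016],[[0,0,0],[0,0,0],0.016]]'

```text
clock: 2.27
tcp_pos: [0.4651, 0.0252, 0.3034]
tcp_rot: [0.999, 0.008, -0.006, -0.037]
wrist_force: [0.5, 0.1, -0.5]
gripper_width: 0.186
gripper_force: 0.0
```

Request:
arm_command --rows '[[[0,0,0],[0,6.25,0],0.016],[[0,0,0],[0,6.25,0],0.016],[[0,0,0],[0,6.25,0],0.016],[[0,0,0],[0,6.25,0],0.016],[[0,0,0],[0,6.25,0],0.016],[[0,0,0],[0,6.25,0],0.016],[[0,0,0],[0,6.25,0],0.016],[[0,0,0],[0,6.25,0],0.016],[[0,0,0],[0,0,0],0.016],[[0,0,0],[0,0,0],0.016]]'

```text
clock: 3.1
tcp_pos: [0.464, 0.0097, 0.3025]
tcp_rot: [0.911, 0.006, 0.41, -0.045]
wrist_force: [-0.0, 0.1, 0.2]
gripper_width: 0.19
gripper_force: 0.0
```

The turn drifted the TCP sideways. I'll check the joints and work out the correction.

```bash
cat >> h.py <<'E'
from scipy.spatial.transform import Rotation as Ro
from cell import observe
TH=np.radians(-5.41);RB=Ro.from_euler('z',TH);OB=np.array([.6143,.0539,0])
def plan(tip,a=50,L=.073):
    s=observe();a=np.radians(a)
    T=RB*Ro.from_matrix(np.array([[np.cos(a),0,np.sin(a)],[0,-1,0],[np.sin(a),0,-np.cos(a)]]))
    C=Ro.from_quat(s['tcp_rot']);p=np.array(s['tcp_pos'])
    tcp=RB.apply(np.array(tip)/1e3)+OB-L*T.as_matrix()[:,2]
    m=C.as_matrix()
    bt=lambda w:(RB.inv().apply(w-OB)*1e3).round(1)
    print('q',np.round(s['joint_positions'],3),'F',np.round(s['wrist_force'],1),'clk',s['clock'])
    print('tip box',bt(p+L*m[:,2]),'zdir box',RB.inv().apply(m[:,2]).round(3),'xdir',RB.inv().apply(m[:,0]).round(3))
    print('rotvec deg (tool)',np.degrees((C.inv()*T).as_rotvec()).round(2),'shift after rot (T axes) mm',(T.inv().apply(tcp-p)*1e3).round(1),'in cur axes',(C.inv().apply(tcp-p)*1e3).round(1))
E
python3 -c "
from h import *
plan([-110,53,80])"
```

```text
q [-0.041 -0.419 -0.923  0.223  0.118  3.141] F [-0.   0.1  0.2] clk 3.1
tip box [-91.8 -46.7 254.3] zdir box [ 0.734  0.158 -0.66 ] xdir [0.664 0.036 0.747]
rotvec deg (tool) [-9.1   1.78  1.96] shift after rot (T axes) mm [-147.7 -111.2   97.2] in cur axes [-140.7  -99.   118.4]
```

J6 hit its limit, so I'll take the half-turned equivalent: turn −180° about tool z, which is J6 only.

Request:
arm_command --rows '[[[0,0,0],[0,0,-7],0.016],[[0,0,0],[0,0,-7],0.016],[[0,0,0],[0,0,-7],0.016],[[0,0,0],[0,0,-7],0.016],[[0,0,0],[0,0,-7],0.016],[[0,0,0],[0,0,-7],0.016],[[0,0,0],[0,0,-7],0.016],[[0,0,0],[0,0,-7],0.016],[[0,0,0],[0,0,-7],0.016],[[0,0,0],[0,0,-7],0.016],[[0,0,0],[0,0,-7],0.016],[[0,0,0],[0,0,-7],0.016]]'

```text
clock: 4.1
tcp_pos: [0.4666, 0.0098, 0.3051]
tcp_rot: [0.671, 0.616, 0.335, 0.242]
wrist_force: [-0.8, -0.2, 0.2]
gripper_width: 0.184
gripper_force: 0.0
```

Request:
arm_command --rows '[[[0,0,0],[0,0,-7],0.016],[[0,0,0],[0,0,-7],0.016],[[0,0,0],[0,0,-7],0.016],[[0,0,0],[0,0,-7],0.016],[[0,0,0],[0,0,-7],0.016],[[0,0,0],[0,0,-7],0.016],[[0,0,0],[0,0,-7],0.016],[[0,0,0],[0,0,-7],0.016],[[0,0,0],[0,0,-7],0.016],[[0,0,0],[0,0,-7],0.016],[[0,0,0],[0,0,-7],0.016],[[0,0,0],[0,0,-7],0.016]]'

```text
clock: 5.1
tcp_pos: [0.4666, 0.0098, 0.3051]
tcp_rot: [0.086, 0.907, 0.087, 0.404]
wrist_force: [0.4, 0.2, -0.4]
gripper_width: 0.185
gripper_force: 0.0
```

Request:
arm_command --rows '[[[0,0,0],[0,0,-7],0.016],[[0,0,0],[0,0,-5],0.016],[[0,0,0],[0,0,0],0.016],[[0,0,0],[0,0,0],0.016]]'

```text
clock: 5.43
tcp_pos: [0.4663, 0.0098, 0.3047]
tcp_rot: [-0.005, 0.911, 0.046, 0.411]
wrist_force: [-0.7, -0.5, -0.5]
gripper_width: 0.192
gripper_force: 0.0
```

```bash
sed -i 's/\[\[np.cos(a),0,np.sin(a)\],\[0,-1,0\],\[np.sin(a),0,-np.cos(a)\]\]/[[-np.cos(a),0,np.sin(a)],[0,1,0],[-np.sin(a),0,-np.cos(a)]]/' h.py
python3 -c "
from h import *
plan([-110,53,110])"
```

```text
q [-0.041 -0.416 -0.917  0.223  0.118  0.002] F [-0.7 -0.5 -0.5] clk 5.4333
tip box [-89.5 -46.3 256.6] zdir box [ 0.736  0.158 -0.658] xdir [-0.662 -0.034 -0.748]
rotvec deg (tool) [ 9.12 -1.65  1.81] shift after rot (T axes) mm [127.8 110.9  77.6] in cur axes [121.9 100.8  98.1]
```

Request:
arm_command --rows '[[[0,0,0],[4.56,-0.82,0.9],0.016],[[0,0,0],[4.56,-0.82,0.9],0.016],[[0.016,0.0139,0.0097],[0,0,0],0.016],[[0.016,0.0139,0.0097],[0,0,0],0.016],[[0.016,0.0139,0.0097],[0,0,0],0.016],[[0.016,0.0139,0.0097],[0,0,0],0.016],[[0.016,0.0139,0.0097],[0,0,0],0.016],[[0.016,0.0139,0.0097],[0,0,0],0.016],[[0.016,0.0139,0.0097],[0,0,0],0.016],[[0.016,0.0139,0.0097],[0,0,0],0.016],[[0,0,0],[0,0,0],0.016],[[0,0,0],[0,0,0],0.016]]'

```text
clock: 6.43
tcp_pos: [0.4589, 0.1273, 0.1607]
tcp_rot: [0.043, 0.907, -0.023, 0.417]
wrist_force: [-0.1, 0.7, -0.3]
gripper_width: 0.189
gripper_force: 0.0
```

```bash
python3 -c "
from h import *
from cell import capture
import cv2
plan([-112,53,21])
a=cv2.resize(capture('wrist')[:,:,::-1],(448,336));b=cv2.resize(capture('side')[130:250,230:390,::-1],(448,336),interpolation=cv2.INTER_CUBIC)
cv2.imwrite('pics/w1.png',cv2.resize(np.hstack([a,b]),(800,300)))
print(camera_params('wrist'))"
```

```text
q [ 0.487 -0.077 -1.132 -0.254 -0.435  0.403] F [-0.1  0.7 -0.3] clk 6.4333
tip box [-106.2   58.1  113.2] zdir box [ 0.759 -0.005 -0.651] xdir [-0.651 -0.003 -0.759]
rotvec deg (tool) [-0.28 -0.59  0.15] shift after rot (T axes) mm [75.1 -5.5 54.8] in cur axes [74.6 -5.  55.6]
{'fx': 309.69837924580963, 'fy': 309.69837924580963, 'cx': 280.44198153229826, 'cy': 205.92681626430686, 'mount': array([[-4.70236650e-04, -9.47237566e-01, -3.20532015e-01,
         8.15896681e-02],
       [ 9.99999861e-01, -3.69057976e-04, -3.76408595e-04,
        -1.14338306e-03],
       [ 2.38253465e-04, -3.20532147e-01,  9.47237608e-01,
        -6.93595513e-02],
       [ 0.00000000e+00,  0.00000000e+00,  0.00000000e+00,
         1.00000000e+00]])}
```

View pics/w1.png

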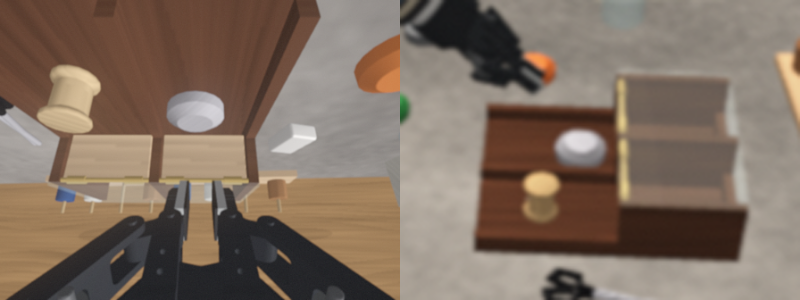

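The wrist view shows the steel weight at about (195,108) of 400×300, just before the left flap and nearly centred ahead of the fingers at (199,200). The spool is at (70,98) in the other lane. I'll measure the weight from this view.

```bash
python3 -c "
from h import *
s=observe();p=camera_params('wrist');M=p['mount'];C=Ro.from_quat(s['tcp_rot']).as_matrix();t=np.array(s['tcp_pos'])
def f(u,v,z):
    u,v=u*1.4,v*1.4
    d=C@M[:3,:3]@np.array([(u-p['cx'])/p['fx'],(v-p['cy'])/p['fy'],1]);c=t+C@M[:3,3];w=c+d*(z-c[2])/d[2];return (RB.inv().apply(w-OB)*1e3).round(1)
print('weight top',f(197,103,.029));print('flap L low edge corners',f(163,135,.02),f(247,135,.02),'R',f(152,135,.02),f(68,135,.02))
plan([-103,55,60])"
```

```text
weight top [-88.7  52.4  29. ]
flap L low edge corners [ 2.6  5.1 20. ] [  1.9 117.6  20. ] R [ 2.7 -9.7 20. ] [   3.3 -123.2   20. ]
q [ 0.485 -0.081 -1.132 -0.254 -0.435  0.401] F [0.4 0.4 0.9] clk 6.5333
tip box [-105.8   57.2  114.6] zdir box [ 0.761 -0.005 -0.649] xdir [-0.649 -0.001 -0.761]
rotvec deg (tool) [-0.3  -0.45  0.08] shift after rot (T axes) mm [40.7 -2.6 37.2] in cur axes [40.4 -2.3 37.6]
```

Request:
arm_command --rows '[[[0.01,-0.001,0.0095],[0,0,0],0.016],[[0.01,-0.001,0.0095],[0,0,0],0.016],[[0.01,-0.001,0.0095],[0,0,0],0.016],[[0.01,-0.001,0.0095],[0,0,0],0.016],[[0,0,0],[0,0,0],0.016],[[0,0,0],[0,0,0],0.016]]'

```text
clock: 7.03
tcp_pos: [0.4755, 0.1323, 0.1192]
tcp_rot: [0.046, 0.911, -0.028, 0.408]
wrist_force: [1.1, -0.1, 1.0]
gripper_width: 0.186
gripper_force: 0.0
```

```bash
python3 -c "
from h import *
plan([-105,53,21])"
```

```text
q [ 0.481  0.078 -1.134 -0.388 -0.436  0.409] F [ 1.1 -0.1  1. ] clk 7.0333
tip box [-91.1  63.6  70.7] zdir box [ 0.746 -0.019 -0.665] xdir [-0.665 -0.001 -0.747]
rotvec deg (tool) [-1.1  -1.71  0.09] shift after rot (T axes) mm [ 49.2 -12.   21.2] in cur axes [ 48.5 -11.5  22.9]
```

```bash
python3 -c "
from h import *
plan([-108,53,45],40)"
```

```text
q [ 0.481  0.078 -1.134 -0.388 -0.436  0.409] F [ 1.1 -0.1  1. ] clk 7.0333
tip box [-91.1  63.6  70.7] zdir box [ 0.746 -0.019 -0.665] xdir [-0.665 -0.001 -0.747]
rotvec deg (tool) [-1.1   8.29 -0.01] shift after rot (T axes) mm [ 18.9 -12.    8. ] in cur axes [ 19.9 -11.9   5.4]
```

Request:
arm_command --rows '[[[0,0,0],[-0.55,4.15,0],0.016],[[0,0,0],[-0.55,4.15,0],0.016],[[0.0063,-0.004,0.0027],[0,0,0],0.016],[[0.0063,-0.004,0.0027],[0,0,0],0.016],[[0.0063,-0.004,0.0027],[0,0,0],0.016],[[0,0,0],[0,0,0],0.016],[[0,0,0],[0,0,0],0.016]]'

```text
clock: 7.62
tcp_pos: [0.465, 0.1215, 0.1013]
tcp_rot: [0.044, 0.939, -0.016, 0.342]
wrist_force: [0.1, 0.5, 0.2]
gripper_width: 0.187
gripper_force: 0.0
```

```bash
python3 -c "
from h import *
plan([-105,53,18.5],40)"
```

```text
q [ 0.414  0.061 -1.075 -0.199 -0.318  0.403] F [0.1 0.5 0.2] clk 7.6167
tip box [-108.1   53.2   45.5] zdir box [ 0.643  0.    -0.766] xdir [-0.766 -0.    -0.643]
rotvec deg (tool) [0.02 0.04 0.01] shift after rot (T axes) mm [14.9 -0.2 22.6] in cur axes [14.9 -0.2 22.6]
```

Request:
arm_command --rows '[[[0.005,0,0.0075],[0,0,0],0.016],[[0.005,0,0.0075],[0,0,0],0.016],[[0.005,0,0.0075],[0,0,0],0.016],[[0,0,0],[0,0,0],0.016],[[0,0,0],[0,0,0],0.016]]'

```text
clock: 8.03
tcp_pos: [0.468, 0.1216, 0.074]
tcp_rot: [0.044, 0.939, -0.016, 0.342]
wrist_force: [-0.5, -0.2, -0.0]
gripper_width: 0.185
gripper_force: 0.0
```

```bash
python3 -c "
from h import *
from cell import capture
import cv2
plan([-60,53,18.5],40)
a=cv2.resize(capture('wrist')[:,:,::-1],(400,300));b=cv2.resize(capture('side')[130:250,230:390,::-1],(400,300),interpolation=cv2.INTER_CUBIC)
cv2.imwrite('pics/w2.png',np.hstack([a,b]))"
```

```text
q [ 0.411  0.145 -1.102 -0.31  -0.316  0.4  ] F [-0.5 -0.2 -0. ] clk 8.0333
tip box [-105.1   53.6   18.1] zdir box [ 0.643  0.    -0.766] xdir [-0.766 -0.001 -0.643]
rotvec deg (tool) [ 0.03 -0.01  0.06] shift after rot (T axes) mm [-34.8  -0.6  28.6] in cur axes [-34.8  -0.6  28.6]
```

View pics/w2.png

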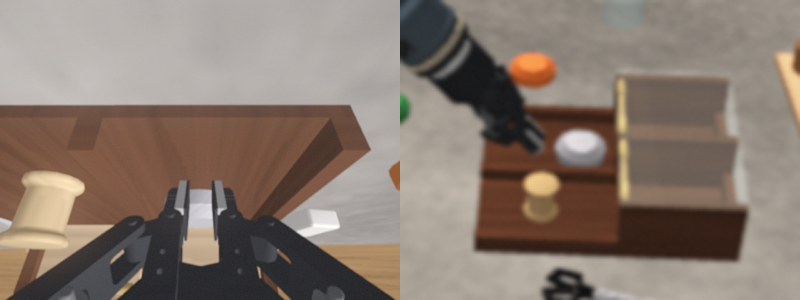

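The fingers are in line with the weight (between cols 180–225) and touch nothing. Starting a slow push.

Request:
arm_command --rows '[[[-0.00287,0,0.00241],[0,0,0],0.016],[[-0.00287,0,0.00241],[0,0,0],0.016],[[-0.00287,0,0.00241],[0,0,0],0.016],[[-0.00287,0,0.00241],[0,0,0],0.016],[[-0.00287,0,0.00241],[0,0,0],0.016],[[-0.00287,0,0.00241],[0,0,0],0.016],[[-0.00287,0,0.00241],[0,0,0],0.016],[[-0.00287,0,0.00241],[0,0,0],0.016],[[-0.00287,0,0.00241],[0,0,0],0.016],[[-0.00287,0,0.00241],[0,0,0],0.016],[[-0.00287,0,0.00241],[0,0,0],0.016],[[0,0,0],[0,0,0],0.016]]'

```text
clock: 9.13
tcp_pos: [0.5097, 0.1176, 0.0738]
tcp_rot: [0.044, 0.939, -0.016, 0.342]
wrist_force: [0.6, 0.4, -0.0]
gripper_width: 0.187
gripper_force: 0.4
```

```bash
python3 -c "
from h import *
from cell import capture
import cv2
plan([-64,53,19.5],50)
a=cv2.resize(capture('wrist')[:,:,::-1],(400,300));b=cv2.resize(capture('side')[130:250,230:390,::-1],(400,300),interpolation=cv2.INTER_CUBIC)
cv2.imwrite('pics/w3.png',np.hstack([a,b]))"
```

```text
q [ 0.357  0.206 -1.023 -0.305 -0.284  0.355] F [ 0.6  0.4 -0. ] clk 9.1333
tip box [-63.2  53.6  17.8] zdir box [ 0.643  0.001 -0.766] xdir [-0.766 -0.001 -0.643]
rotvec deg (tool) [ 0.03 -9.98  0.04] shift after rot (T axes) mm [11.9 -0.6 -2.8] in cur axes [12.2 -0.6 -0.7]
```

View pics/w3.png

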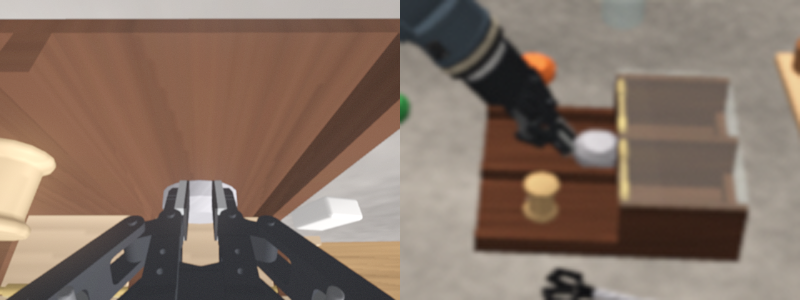

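The weight sits squarely in the two fingers, now touching the flap (side view (597,148)), about box x −33. I'll back off 10 mm, lean to 50°, then push on.

Request:
arm_command --rows '[[[0.0038,0,-0.0032],[0,0,0],0.016],[[0.0038,0,-0.0032],[0,0,0],0.016],[[0.006,0,-0.0014],[0,-5,0],0.016],[[0.006,0,-0.0014],[0,-5,0],0.016],[[0,0,0],[0,0,0],0.016],[[0,0,0],[0,0,0],0.016]]'

```text
clock: 9.73
tcp_pos: [0.5026, 0.1281, 0.0732]
tcp_rot: [0.044, 0.913, -0.023, 0.404]
wrist_force: [-1.3, 0.0, 0.4]
gripper_width: 0.188
gripper_force: 0.0
```

```bash
python3 -c "
from h import *
plan([-20,53.5,19.5],50)"
```

```text
q [ 0.426  0.26  -1.135 -0.585 -0.385  0.366] F [-1.3  0.   0.4] clk 9.7333
tip box [-64.1  62.7  24.1] zdir box [ 0.741 -0.008 -0.672] xdir [-0.672 -0.003 -0.741]
rotvec deg (tool) [-0.46 -2.2   0.16] shift after rot (T axes) mm [-22.   -9.8  36.7] in cur axes [-23.4  -9.6  35.9]
```

```bash
python3 -c "
from h import *
plan([-71,53.5,18.5],43)"
```

```text
q [ 0.426  0.26  -1.135 -0.585 -0.385  0.366] F [-1.3  0.   0.4] clk 9.7333
tip box [-64.1  62.7  24.1] zdir box [ 0.741 -0.008 -0.672] xdir [-0.672 -0.003 -0.741]
rotvec deg (tool) [-0.47  4.8   0.13] shift after rot (T axes) mm [ 2.8 -9.8 -0.8] in cur axes [ 2.7 -9.8 -1. ]
```

Request:
arm_command --rows '[[[0,0,0],[-0.2,4.8,0],0.016],[[0.0014,-0.0049,-0.0004],[0,0,0],0.016],[[0.0014,-0.0049,-0.0004],[0,0,0],0.016],[[0,0,0],[0,0,0],0.016],[[0,0,0],[0,0,0],0.016]]'

```text
clock: 10.15
tcp_pos: [0.4997, 0.1175, 0.072]
tcp_rot: [0.045, 0.926, -0.021, 0.374]
wrist_force: [-0.1, 0.4, -0.1]
gripper_width: 0.187
gripper_force: 0.0
```

```bash
python3 -c "
from h import *
plan([-25,53.5,19],43)"
```

```text
q [ 0.387  0.221 -1.102 -0.458 -0.333  0.359] F [-0.1  0.4 -0.1] clk 10.15
tip box [-69.4  52.1  19.5] zdir box [ 0.695 -0.006 -0.719] xdir [-0.719 -0.001 -0.695]
rotvec deg (tool) [-0.37  1.04  0.03] shift after rot (T axes) mm [-33.4   1.   30.6] in cur axes [-32.9   1.2  31.2]
```

Request:
arm_command --rows '[[[-0.00288,0.0001,0.00278],[0,0,0],0.016],[[-0.00288,0.0001,0.00278],[0,0,0],0.016],[[-0.00288,0.0001,0.00278],[0,0,0],0.016],[[-0.00288,0.0001,0.00278],[0,0,0],0.016],[[-0.00288,0.0001,0.00278],[0,0,0],0.016],[[-0.00288,0.0001,0.00278],[0,0,0],0.016],[[-0.00288,0.0001,0.00278],[0,0,0],0.016],[[-0.00288,0.0001,0.00278],[0,0,0],0.016],[[-0.00288,0.0001,0.00278],[0,0,0],0.016],[[-0.00288,0.0001,0.00278],[0,0,0],0.016],[[-0.00288,0.0001,0.00278],[0,0,0],0.016],[[0,0,0],[0,0,0],0.016]]'

```text
clock: 11.15
tcp_pos: [0.545, 0.115, 0.0723]
tcp_rot: [0.044, 0.926, -0.021, 0.374]
wrist_force: [0.5, 0.3, 0.3]
gripper_width: 0.19
gripper_force: 0.1
```

```bash
python3 -c "
from h import *
from cell import capture
import cv2
plan([-40,53.5,20],51)
a=cv2.resize(capture('wrist')[:,:,::-1],(400,300));b=cv2.resize(capture('side')[130:250,230:390,::-1],(400,300),interpolation=cv2.INTER_CUBIC)
cv2.imwrite('pics/w4.png',np.hstack([a,b]))"
```

```text
q [ 0.338  0.278 -1.008 -0.433 -0.301  0.32 ] F [0.5 0.3 0.3] clk 11.15
tip box [-24.1  53.9  19.8] zdir box [ 0.695 -0.006 -0.719] xdir [-0.719 -0.001 -0.695]
rotvec deg (tool) [-0.33 -6.98  0.07] shift after rot (T axes) mm [ 18.7  -0.8 -13. ] in cur axes [ 20.2  -0.9 -10.7]
```

View pics/w4.png

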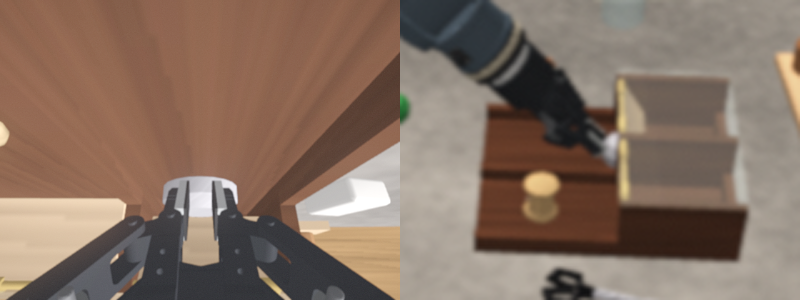

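The weight is square between the fingers and under the swinging flap, at about x +6. I'll go on 24 mm, back off 10, then lean more.

Request:
arm_command --rows '[[[-0.00288,0,0.00278],[0,0,0],0.016],[[-0.00288,0,0.00278],[0,0,0],0.016],[[-0.00288,0,0.00278],[0,0,0],0.016],[[-0.00288,0,0.00278],[0,0,0],0.016],[[-0.00288,0,0.00278],[0,0,0],0.016],[[-0.00288,0,0.00278],[0,0,0],0.016],[[0.0036,0,-0.0035],[0,0,0],0.016],[[0.0036,0,-0.0035],[0,0,0],0.016],[[0.0045,0,0],[0,-3.5,0],0.016],[[0.0045,0,0],[0,-3.5,0],0.016],[[0,0,0],[0,0,0],0.016],[[0,0,0],[0,0,0],0.016]]'

```text
clock: 12.25
tcp_pos: [0.5504, 0.1141, 0.0642]
tcp_rot: [0.042, 0.903, -0.024, 0.426]
wrist_force: [0.4, -0.1, -0.7]
gripper_width: 0.189
gripper_force: 0.0
```

```bash
python3 -c "
from h import *
plan([25,54,20],51)"
```

```text
q [ 0.351  0.37  -1.092 -0.719 -0.345  0.292] F [ 0.4 -0.1 -0.7] clk 12.25
tip box [-12.9  53.5  17.8] zdir box [ 0.772 -0.006 -0.636] xdir [-0.636 -0.004 -0.772]
rotvec deg (tool) [-0.35 -0.51  0.2 ] shift after rot (T axes) mm [-25.    0.1  28.1] in cur axes [-25.2   0.2  27.9]
```

Request:
arm_command --rows '[[[-0.00252,0,0.0028],[0,0,0],0.016],[[-0.00252,0,0.0028],[0,0,0],0.016],[[-0.00252,0,0.0028],[0,0,0],0.016],[[-0.00252,0,0.0028],[0,0,0],0.016],[[-0.00252,0,0.0028],[0,0,0],0.016],[[-0.00252,0,0.0028],[0,0,0],0.016],[[-0.00252,0,0.0028],[0,0,0],0.016],[[-0.00252,0,0.0028],[0,0,0],0.016],[[-0.00252,0,0.0028],[0,0,0],0.016],[[-0.00252,0,0.0028],[0,0,0],0.016],[[0,0,0],[0,0,0],0.016]]'

```text
clock: 13.17
tcp_pos: [0.5902, 0.1105, 0.0677]
tcp_rot: [0.043, 0.902, -0.023, 0.428]
wrist_force: [-0.3, -0.0, 0.0]
gripper_width: 0.186
gripper_force: 0.2
```

```bash
python3 -c "
from h import *
from cell import capture
import cv2
plan([31,54,20],51)
a=cv2.resize(capture('scene')[195:330,220:400,::-1],(400,300),interpolation=cv2.INTER_CUBIC);b=cv2.resize(capture('side')[130:250,230:390,::-1],(400,300),interpolation=cv2.INTER_CUBIC)
cv2.imwrite('pics/w5.png',np.hstack([a,b]))"
```

```text
q [ 0.311  0.4   -1.007 -0.679 -0.316  0.264] F [-0.3 -0.   0. ] clk 13.1667
tip box [27.2 53.7 21.6] zdir box [ 0.775 -0.006 -0.632] xdir [-0.632 -0.002 -0.775]
rotvec deg (tool) [-0.33 -0.22  0.1 ] shift after rot (T axes) mm [-0.9 -0.1  3.9] in cur axes [-0.9 -0.1  3.9]
```

View pics/w5.png

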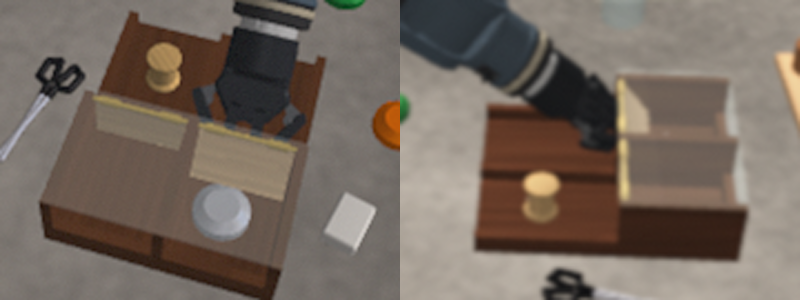

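The scene view shows the weight through the clear top at about (222,207), with the open flap resting in front of it. Locating it by ray.

```bash
python3 -c "
from h import *
for u,v in((222,205),(224,203)):
    w=ray('scene',(u+.5)*.45-.5+220,(v+.5)*.45-.5+195,.029);print((RB.inv().apply(np.r_[w,0]-OB)*1e3).round(1))"
```

```text
[56.6 52.8  0. ]
[53.6 54.3  0. ]
```

Request:
arm_command --rows '[[[-0.0011,0,0.0013],[0,0,0],0.016],[[-0.0011,0,0.0013],[0,0,0],0.016],[[-0.0011,0,0.0013],[0,0,0],0.016],[[0,0,0],[0,0,0],0.016]]'

```text
clock: 13.6
tcp_pos: [0.5946, 0.1102, 0.0676]
tcp_rot: [0.043, 0.903, -0.023, 0.428]
wrist_force: [-2.2, 0.7, -0.2]
gripper_width: 0.191
gripper_force: 0.7
```

```bash
python3 -c "
from h import *
plan([31,54,20],51)"
```

```text
q [ 0.307  0.404 -0.997 -0.673 -0.313  0.261] F [-2.2  0.7 -0.2] clk 13.6
tip box [31.6 53.8 21.4] zdir box [ 0.774 -0.005 -0.633] xdir [-0.633 -0.002 -0.774]
rotvec deg (tool) [-0.31 -0.25  0.12] shift after rot (T axes) mm [ 1.8 -0.2  0.4] in cur axes [ 1.8 -0.2  0.4]
```

Request:
arm_command --rows '[[[-0.0009,0,0.0011],[0,0,0],0.016],[[0,0,0],[0,0,0],0.016],[[0.0025,0,-0.0031],[0,0,0],0.016],[[0.0038,0,-0.0046],[0,0,0],0.016],[[0.0038,0,-0.0046],[0,0,0],0.016],[[0.0038,0,-0.0046],[0,0,0],0.016],[[0.0038,0,-0.0046],[0,0,0],0.016],[[0.0038,0,-0.0046],[0,0,0],0.016],[[0.0038,0,-0.0046],[0,0,0],0.016],[[0.0038,0,-0.0046],[0,0,0],0.016],[[0.0038,0,-0.0046],[0,0,0],0.016],[[0.0038,0,-0.0046],[0,0,0],0.016]]'

```text
clock: 14.6
tcp_pos: [0.5379, 0.1156, 0.0674]
tcp_rot: [0.043, 0.902, -0.023, 0.428]
wrist_force: [-0.4, 0.5, -0.4]
gripper_width: 0.193
gripper_force: 0.0
```

Request:
arm_command --rows '[[[0,0,-0.008],[0,0,0],0.016],[[0,0,-0.008],[0,0,0],0.016],[[0,0,-0.008],[0,0,0],0.016],[[0,0,-0.008],[0,0,0],0.016],[[0,0,0],[0,0,0],0.016],[[0,0,0],[0,0,0],0.016],[[0,0,0],[0,0,0],0.016],[[0,0,0],[0,0,0],0.016],[[0,0,0],[0,0,0],0.016],[[0,0,0],[0,0,0],0.016],[[0,0,0],[0,0,0],0.016],[[0,0,0],[0,0,0],0.016]]'

```text
clock: 15.6
tcp_pos: [0.5182, 0.1204, 0.0893]
tcp_rot: [0.044, 0.904, -0.024, 0.426]
wrist_force: [-0.3, 0.2, -0.2]
gripper_width: 0.191
gripper_force: 0.0
```

```bash
python3 -c "
from h import *
from cell import capture
import cv2
plan([31,54,20],51)
a=cv2.resize(capture('scene')[195:330,220:400,::-1],(400,300),interpolation=cv2.INTER_CUBIC);b=cv2.resize(capture('side')[130:250,230:390,::-1],(400,300),interpolation=cv2.INTER_CUBIC);c=cv2.resize(capture('wrist')[:,:,::-1],(400,300))
cv2.imwrite('pics/w6.png',np.vstack([np.hstack([a,b]),np.hstack([c,c])]))"
```

```text
q [ 0.4    0.252 -1.134 -0.63  -0.383  0.329] F [-0.3  0.2 -0.2] clk 15.6
tip box [-45.6  56.5  42.8] zdir box [ 0.771 -0.009 -0.637] xdir [-0.637 -0.002 -0.771]
rotvec deg (tool) [-0.5  -0.54  0.12] shift after rot (T axes) mm [-29.8  -3.1  73.9] in cur axes [-30.5  -2.5  73.6]
```

View pics/w6.png

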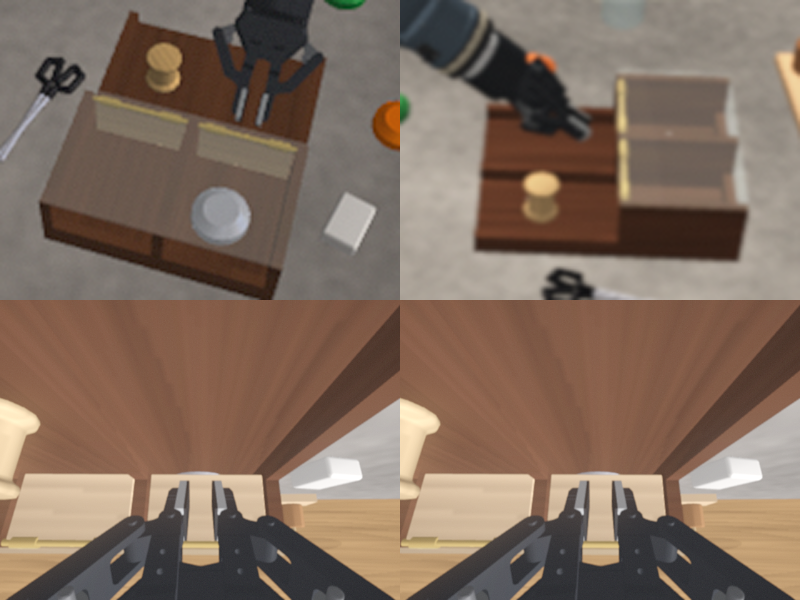

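Both flaps now hang alike and shut. The weight stands clear behind the left one at scene crop (220,214), with a gap between them, and the fingers are free. Handing in.

```bash
python3 -c "
from cell import hand_in
print(hand_in())"
```

```text
the job is handed in; nothing more can be done
None
```

I pushed the steel weight through the left lane's flap to about 60 mm past the hinge. In the last pictures that flap hangs shut behind it and the other flap is still shut. The job is handed in; no verdict was shown.

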